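# Shut a sprung handle-gluing jig, pin it and keep it pressed

## Task

Swing the open lid of the wooden gluing jig down, then take the red-headed steel pin from its blue block and push it through the aligned holes of lid and lower half until its head sits on the lid. Then press the jig fully shut against its springs, and finish while still pressing it shut with the pin home: do not let go. Leave the glue bottle, the wood billet and the mallet where they stand.

Things in the scene. Friction and masses are not known exactly. Their poses are not given: they have to be found in the camera images.
- jig: Lower half of the jig, fixed to the bench: pale wood block 160 x 120 x 45 mm (x, y, z) with a half-round handle blank bedded in it (lies inside the closed lid). Origin: centre of its underside, on the bench. Its +x points to the hinge edge, z up.
- jig_hole (a point): Centre of the mouth of the pin hole in the top face of the lower half, 55 mm from the jig's centre towards the edge opposite the hinge. Vertical hole 15 mm in diameter, straight through the 45 mm block.
- lid (a joint): Opening angle of the lid, rad. The lid is a wooden plate 160 x 120 x 20 mm on the hinge at the jig's +x edge; 1.5 is nearly upright, 0 is down. It has a stiff hinge (about 0.4 N m of friction) and stays at any angle where it is left; close it by pushing on its outer face. At 0 it does not yet lie flat: its springs hold it ajar, see squeeze.
- lid_hinge (a point): Middle of the hinge axis (which runs along the jig's y), 85 mm from the jig's centre, 45 mm above the bench, level with the lower half's top face. The lid's plate begins 5 mm from the axis and ends 165 mm from it; its underside plane passes through the axis.
- squeeze (a joint): How far the springs of the lowered lid are pressed in, rad about the same hinge axis. 0: springs out, the lowered lid stands ajar (tilted 0.05 rad, 7 mm gap at the hole). 0.05: the lid lies flat on the lower half, fully shut. Pressing down at the hole, it starts to move at about 2 N and is fully shut at about 9 N; when let go it springs back to 0. The stops give a little: under load the joint readings can be off by 0.005.
- lid_hole (a point): Centre of the mouth of the lid's pin hole in its outer (top) face, 140 mm from the hinge axis; hole 15 mm in diameter, through the 20 mm plate. A square brass frame is inlaid round it. With the lid down it stands above jig_hole: 27 mm above it while ajar (and about 1 mm out of line, towards the hinge), 20 mm above it when fully shut.
- block: Blue storage block, 60 x 60 x 62 mm, fixed to the bench, with a vertical 16 mm hole in its middle that holds the pin. Origin: centre of its underside.
- pin: Loose pin, 91 mm long, 90 g: steel stem 12 mm in diameter and 55 mm long with a tapered tip, then a red cylindrical head 30 mm in diameter and 36 mm tall whose flat underside is the shoulder. Origin: the stem's tip; z runs up to the head. At the start it stands upright in the block, the shoulder on the block's top, tip 7 mm above the bench.
- pin_tip (a point): The lower end of the pin's stem (the pin's origin).
- pin_shoulder (a point): Centre of the underside of the pin's head, 55 mm above the tip; it rests on the lid's top face round the hole when the pin is home.
- glue: Bystander: white glue bottle, 54 mm in diameter, 130 mm tall, standing. Origin: centre of its underside.
- billet: Bystander: short round wood billet with bark, 84 mm in diameter, 100 mm tall, standing. Origin: centre of its underside.
- mallet: Bystander: turned carver's mallet standing on its head, 88 mm in diameter, 200 mm tall. Origin: centre of its underside.
Things that resemble listed ones, but are neither listed nor needed, are in the scene too. What is meant by the pin is not purple, and is the larger of those in its own colour. What is shaped like the jig but pink is not meant.

How it is judged:
By the outcome, as a careful person would: the job done as asked, in the order asked, and still so for the second after the job is handed in, while the arm keeps its last pose, push and grip.
It also fails if it takes over 59 s, if anything falls off the work surface, if the arm or the gripper's body presses on something with over 40 N, if the wrist force passes 120 N, or if a joint passes its speed limit or range.

## Robot

A 6-joint arm with a two-finger parallel gripper is mounted at the origin on the work surface. World frame = base frame: x ahead of the robot, y to its left, z up, the work surface at z = 0. Lengths are in m, angles in degrees, forces in N, time in s.
With the tool pointing down it reaches from about 0.4 to 0.825 m from the base axis. Payload 7 kg.
Tool frame: the origin (TCP) lies at the very end of the fingers, on their centre line; the grasp point (between the pads) lies r.grip_depth behind it (r.grip_depth is the distance from the TCP to the grasp point, in m); z points along the fingers, y is the direction in which the jaws open and shut (so a half turn about z gives the same grasp; the last joint's range is limited). The gripper opens to 88 mm and grips with 3 to 60 N. Pads are 19 mm wide; open, the fingers measure 130 mm over their backs; the gripper's body (78 mm by 193 mm) begins 47 mm behind the grasp point.
Start: joints at [16.507, 20.546, 0.682, 0, -70.136, -16.507], TCP at [0.675, -0, 0.227] pointing down, gripper open.
Joint ranges: [-176.03, 176.03], [-82.01, 121.73], [-58.28, 71.71], [-173.87, 95.51], [-174.79, -0.11], [-173.66, 173.66]. Speed limits (degrees/s): [136.94, 136.94, 172.46, 180, 180, 180].

## Interface

Orientations are given as [roll, pitch, yaw] about the fixed x, y, z axes, in that order (R = Rz(yaw) Ry(pitch) Rx(roll)).
In Python, from plant import r gives the robot as it stands. The module is installed in compiled form; this text tells all that it offers.
- The arm moves only by the tool step_arm, never from a script. Its argument "increments" is a list of rows, each a list of 3 entries, a list of its own where there are three numbers: the shift along the tool's x, y, z in m, then the turn, a rotation vector about the tool's x, y, z in rad, then the closure, from 0 (fully open) to 1 (shut). In form: [[[x, y, z], [wx, wy, wz], grip], ...]. A call has 1 to 10 rows; each row is the pose to reach, as a shift and turn from the pose commanded when the call began, along the tool's axes at that moment; what a row does not reach only later rows make up. A row lasts 1/10 s, in which the tool goes at most 50 mm and 8.59 degrees, less where a joint would pass 70% of its speed; a pose out of reach is approached as far as the arm can. A call with a gripper value outside its range is refused whole. The fingers move at their own pace and stop on an object; "force" is the grip in N (left out, the last holds). Time passes only in rows, so rows that repeat a pose let the fingers close. It gives the time, the measured TCP pose, the force and the opening at its end, in the units of the state.
- r.get_state(): the state, without advancing time (a new reading comes with each control period).
- r.capture(name): name is "scene" or "side" or "wrist"; returns a dict with "color" (384x512x3 uint8, red, green, blue), "intrinsics" (3x3 intrinsics, pixels), "k1" (the pictures are not rectified: a ray, as slopes to the right and down, at radius r is drawn at 1 + k1 r^2 times it, then the intrinsics apply), "rvec" (rotation vector, rad) and "tvec" (3), from world to camera coordinates, as OpenCV has them; the wrist camera has in their place "T_tool_cam" (4x4, takes a point from camera to tool coordinates, whose origin is the TCP and whose axes are the flange's). Camera axes: x right, y down, z forward; pixel columns grow to the right and rows downward; lengths in m; the calibration is good to about 2 mm. A picture is of the moment at which its call begins: read the wrist's pose just before it. There is no depth.
- r.close_job(): hands the job in, once; it reports no verdict.
The state is a dict: "time_s": time; "joints": joint angles; "qd": joint speeds; "joint_torque": joint torques, N m; "tcp_pos": TCP position; "eef_rot": TCP orientation; "contact_force": force on the tool from outside, world axes, zero at the start; "moment": the same for the moment, N m; "gripper_width": finger opening in m.
Only numpy, scipy, OpenCV 4.12 (cv2) and the standard library are available. Lean on these libraries where they do the work, as an engineer would, in place of code of your own. Each camera call takes 0.05 s, during which the arm holds its last target.

## Working session

There is one attempt and no reset: what is moved stays moved. The work goes in short steps, Python scripts to look and compute and a tool call to move; the robot and the scene stay as the last step left them, time stands still between calls to the robot, and variables do not carry over. Pictures are saved under pics/ and viewed, and the job is handed in when it is done.

Besides the shell and the picture viewer there is one more tool, called after ">>>" as name(argument=value, ...) on one line, values as JSON. step_arm: Moves the arm, as the interface text tells. Its arguments: {"type":"object","properties":{"increments":{"type":"array","items":{"type":"array"}},"force":{"type":"number"}},"required":["increments"]}

```bash
mkdir -p pics
cat > h.py <<'E'
import numpy as np,cv2
from plant import r
def save(c,n,crop=None,s=1):
    im=c['color'][...,::-1]
    if crop: x0,y0,x1,y1=crop; im=im[y0:y1,x0:x1]
    if s!=1: im=cv2.resize(im,None,fx=s,fy=s,interpolation=cv2.INTER_CUBIC)
    cv2.imwrite('pics/'+n+'.png',im)
E
python3 - <<'E'
from h import *
import pickle
print(r.get_state(), r.grip_depth)
for n in ['scene','side','wrist']:
    c=r.capture(n); pickle.dump(c,open(n+'0.pkl','wb')); save(c,n+'0',s=1.5)
    print(n,{k:v for k,v in c.items() if k!='color'})
E
```

```text
{'time_s': 0.0, 'joints': array([ 1.65068066e+01,  2.05900217e+01,  6.32524844e-01, -2.14763479e-02,
       -7.01357315e+01, -1.65069031e+01]), 'qd': array([ 0.00724519, -0.04455511, -0.09861613, -0.00150613,  0.06248342,
        0.07113385]), 'joint_torque': array([-8.00930356e-04, -5.82726967e+01,  2.93058443e+01,  6.99745238e+00,
        6.93249181e-03, -2.06530804e-04]), 'tcp_pos': array([ 6.74494670e-01, -2.40426123e-05,  2.25624892e-01]), 'eef_rot': array([ 1.79904877e+02, -7.13477701e-03, -9.00074045e+01]), 'contact_force': array([-0.30022949, -0.52138383,  0.08228454]), 'moment': array([ 0.04333324, -0.02493366, -0.05403796]), 'gripper_width': 0.08772155407776151} 0.0188
scene {'intrinsics': array([[369.3621936 ,   0.        , 251.95362664],
       [  0.        , 369.3621936 , 192.11243663],
       [  0.        ,   0.        ,   1.        ]]), 'k1': -0.11461550195760244, 'rvec': array([ 0.83251299,  2.6877277 , -0.91528645]), 'tvec': array([ 0.4400819 , -0.20596377,  1.50203584])}
side {'intrinsics': array([[399.77533228,   0.        , 257.2476112 ],
       [  0.        , 399.77533228, 189.90031658],
       [  0.        ,   0.        ,   1.        ]]), 'k1': -0.008282928196944248, 'rvec': array([ 0.63652105, -2.50273873,  1.36695289]), 'tvec': array([0.43080138, 0.21144922, 0.8978071 ])}
wrist {'intrinsics': array([[267.93377761,   0.        , 252.91162868],
       [  0.        , 267.93377761, 192.01821187],
       [  0.        ,   0.        ,   1.        ]]), 'k1': 0.0007012996591890137, 'T_tool_cam': array([[ 4.92702199e-04, -9.59591074e-01, -2.81397810e-01,
         7.59635165e-02],
       [ 9.99999841e-01,  5.49802895e-04, -1.23966244e-04,
         4.71732712e-04],
       [ 2.73670232e-04, -2.81397705e-01,  9.59591193e-01,
        -1.58585399e-01],
       [ 0.00000000e+00,  0.00000000e+00,  0.00000000e+00,
         1.00000000e+00]])}
```

View pics/scene0.png

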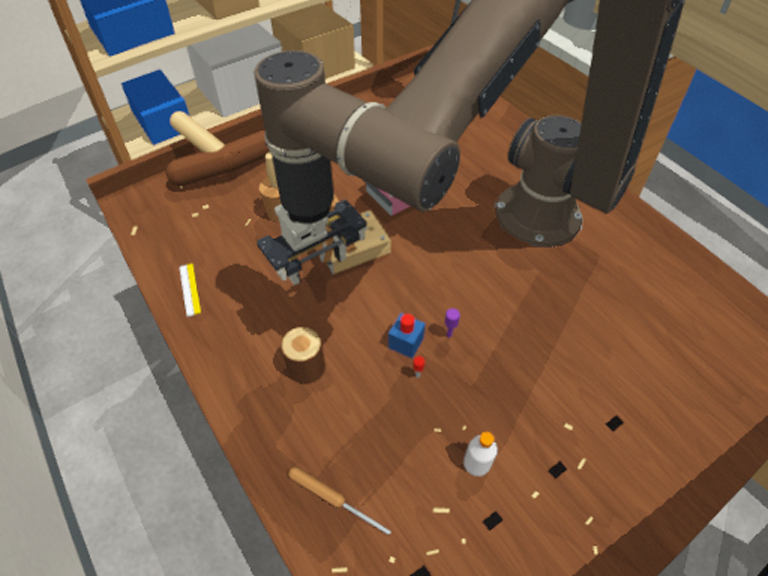

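View pics/side0.png

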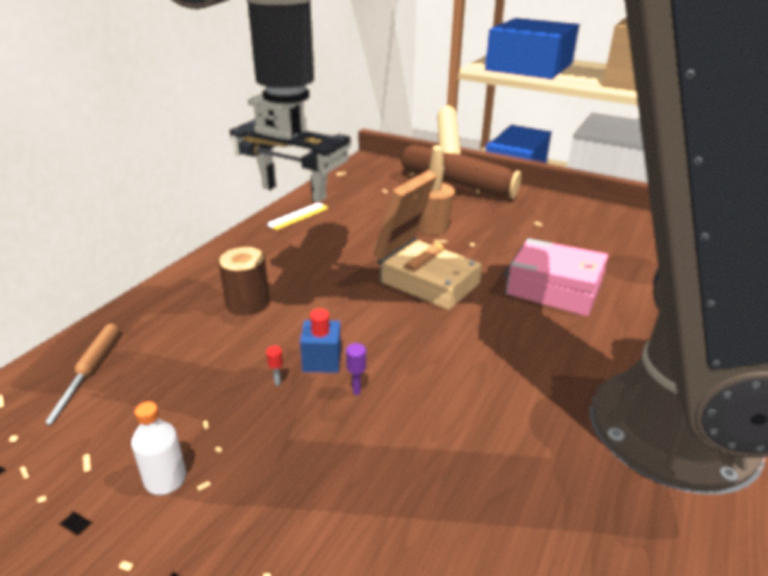

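View pics/wrist0.png

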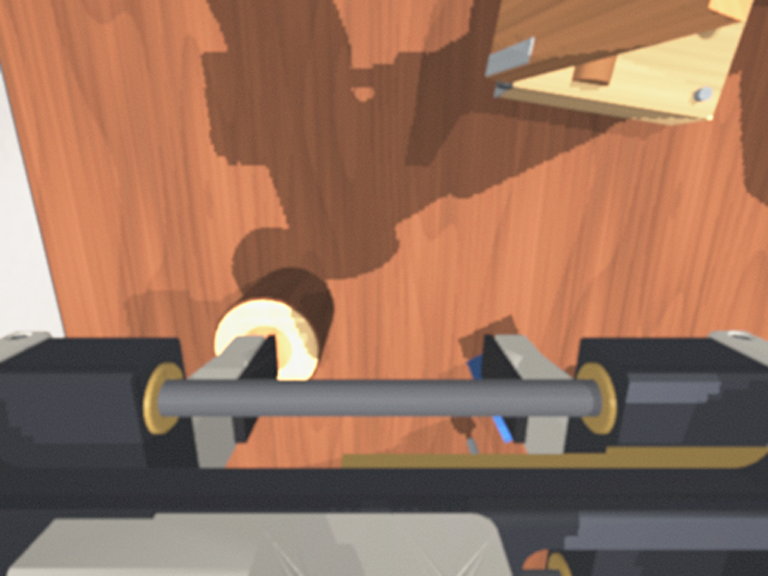

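The pin candidates in scene0 are a red head in the blue block at (407,323), a smaller loose red pin at (418,363) and a purple one at (452,318). I choose the one in the block. For the jig, I take the pale wood one at side (430,272), not the pink one at (558,275). Next I check close crops.

```bash
cat >> h.py <<'E'
from scipy.spatial.transform import Rotation as Ro
def cam(c,tcp=None,rot=None):
    if 'T_tool_cam' in c:
        T=np.eye(4);T[:3,:3]=Ro.from_euler('xyz',rot,degrees=True).as_matrix();T[:3,3]=tcp
        T=T@c['T_tool_cam'];return T[:3,:3],T[:3,3]
    R=cv2.Rodrigues(c['rvec'])[0];return R.T,-R.T@c['tvec']
def ray(c,uv,**k):
    R,o=cam(c,**k);K=c['intrinsics']
    p=cv2.undistortPoints(np.array([[uv]],float),K,np.array([c['k1'],0,0,0,0.]))[0,0]
    d=R@np.array([p[0],p[1],1]);return o,d/np.linalg.norm(d)
def onz(c,uv,z,**k):
    o,d=ray(c,uv,**k);return o+d*(z-o[2])/d[2]
def tri(rs):
    A=sum(np.eye(3)-np.outer(d,d) for o,d in rs);b=sum((np.eye(3)-np.outer(d,d))@o for o,d in rs)
    return np.linalg.solve(A,b)
def proj(c,P,**k):
    R,o=cam(c,**k);p=cv2.projectPoints(np.array([P],float).reshape(-1,1,3),cv2.Rodrigues(R.T)[0],-R.T@o,c['intrinsics'],np.array([c['k1'],0,0,0,0.]))[0]
    return p[:,0]
E
python3 - <<'E'
from h import *
import pickle
S=pickle.load(open('scene0.pkl','rb'));D=pickle.load(open('side0.pkl','rb'))
save(D,'side_jig',(235,90,335,210),6) if 0 else save(D,'side_jig',(235,90,335,190),6)
save(S,'scene_jig',(150,90,280,190),6)
save(D,'side_pin',(170,195,270,270),6)
for n,c in(('S',S),('D',D)):
    h=cv2.cvtColor(c['color'],cv2.COLOR_RGB2HSV)
    m=(((h[...,0]<5)|(h[...,0]>175))&(h[...,1]>200)&(h[...,2]>120)).astype(np.uint8)
    n_,_,st,ce=cv2.connectedComponentsWithStats(m)
    for i in range(1,n_):
        if st[i,4]>15: print(n,'red',st[i],ce[i])
    m=((abs(h[...,0].astype(int)-110)<10)&(h[...,1]>150)&(h[...,2]>60)).astype(np.uint8)
    n_,_,st,ce=cv2.connectedComponentsWithStats(m)
    for i in range(1,n_):
        if st[i,4]>60: print(n,'blue',st[i],ce[i])
E
```

```text
S red [268 209   8  13  81] [271.28395062 215.        ]
S red [276 238   7   9  58] [278.84482759 241.98275862]
S blue [  54    0   62   37 1613] [84.75883447 14.433354  ]
S blue [  82   47   44   49 1206] [102.58374793  69.13018242]
S blue [ 445   47   67   91 3445] [483.07837446  89.0743106 ]
S blue [260 213  23  25 323] [270.47678019 225.7120743 ]
D blue [ 325   13   59   38 1812] [353.73344371  31.36092715]
D blue [325  85  41  22 589] [347.46349745  95.19354839]
D blue [202 216  23  30 495] [213.6040404  233.42828283]
```

View pics/side_jig.png

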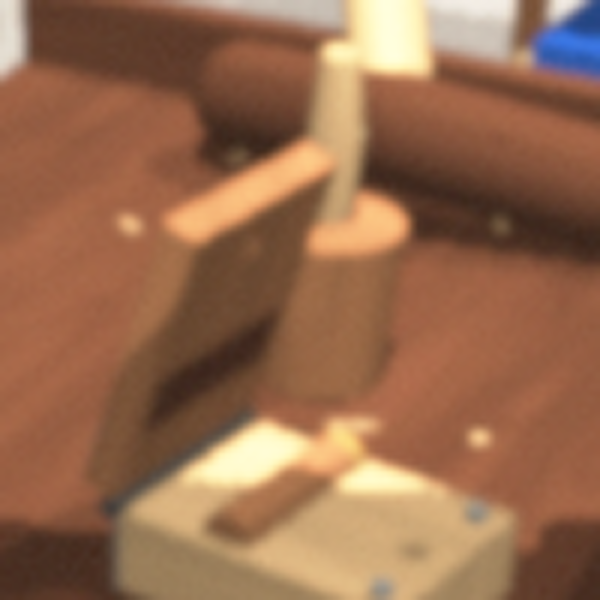

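View pics/scene_jig.png

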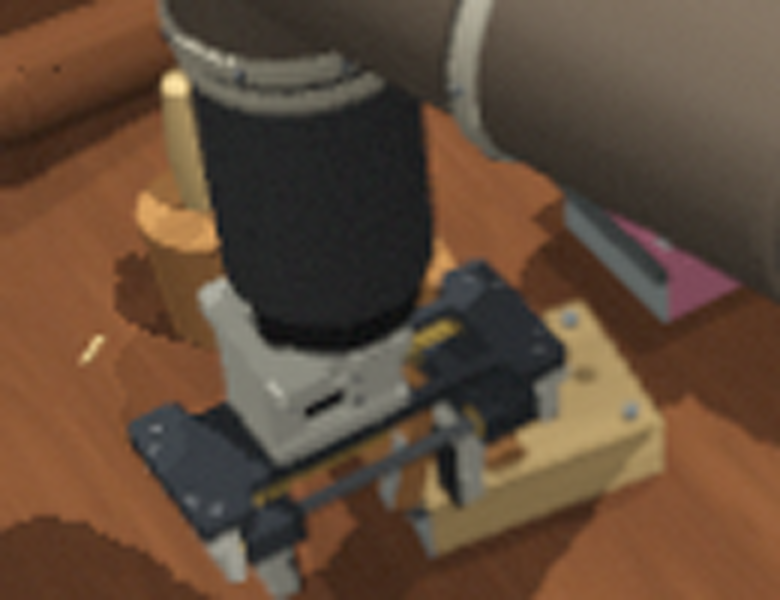

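View pics/side_pin.png

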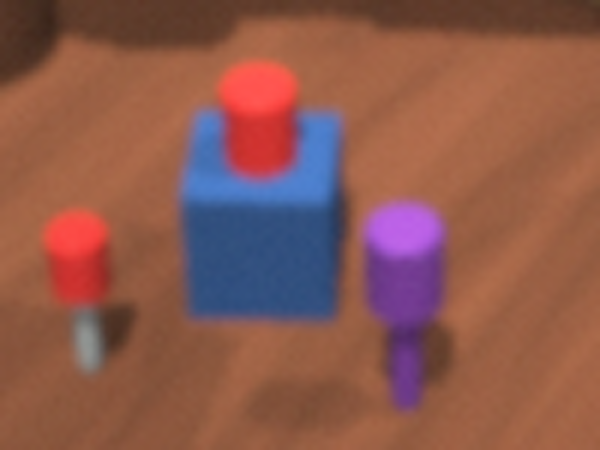

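Run:
```python
from h import *
import pickle
np.set_printoptions(precision=4,suppress=True)
S=pickle.load(open('scene0.pkl','rb'));D=pickle.load(open('side0.pkl','rb'))
f=lambda off,p:(off[0]+(p[0]+.5)/6-.5,off[1]+(p[1]+.5)/6-.5)
d=lambda x,y:f((235,90),(x,y)); s=lambda x,y:f((150,90),(x,y)); dp=lambda x,y:f((170,195),(x,y))
print('cams',cam(S)[1],cam(D)[1])
print('hole',onz(D,d(414,551),.045),onz(S,s(584,374),.045),tri([ray(D,d(414,551)),ray(S,s(584,374))]))
for n,p in dict(screwA=(478,512),screwB=(382,588),hingenear=(118,508),hingefar=(260,420),endfar=(517,520)).items(): print(n,onz(D,d(*p),.045))
for n,p in dict(screwA=(571,319),screwB=(631,410),endfar=(583,303),endnear=(663,425),hingenear=(433,512)).items(): print('S',n,onz(S,s(*p),.045))
print('pin top',onz(D,dp(259,88),.098),'shoulder front',onz(D,dp(259,172),.062))
for n,p in dict(bl=(195,115),br=(340,115),fl=(183,198),fr=(338,202)).items(): print('block',n,onz(D,dp(*p),.062))
g=lambda x,y:((x+.5)/1.5-.5,(y+.5)/1.5-.5)
print('S pin top',onz(S,g(407,319),.098))
print('billet',onz(D,g(243,258),.1),onz(S,g(302,345),.1))
print('glue cap',onz(D,g(147,410),.13),onz(S,g(487,438),.13))
print('mallet head top',onz(D,d(357,225),.11),'tip',onz(D,d(338,50),.2),onz(S,s(176,80),.2))
print('smallpin',onz(D,dp(77,225),.06),onz(D,dp(90,370),0),'purple',onz(D,dp(405,225),.09),onz(D,dp(405,405),0))
print('lid free edge near',onz(D,d(190,230),.205),'far',onz(D,d(320,155),.205))
print('pink',onz(D,g(527,243),.065),onz(D,g(607,250),.065),onz(D,g(592,310),.0),onz(D,g(508,294),0))
```

```text
cams [0.9637 0.647  1.0699] [0.088  0.7709 0.6591]
hole [ 0.4296 -0.1772  0.045 ] [ 0.4344 -0.1776  0.045 ] [ 0.4318 -0.1817  0.0412]
screwA [ 0.4159 -0.2277  0.045 ]
screwB [ 0.43   -0.1385  0.045 ]
hingenear [ 0.5751 -0.1421  0.045 ]
hingefar [ 0.5529 -0.2605  0.045 ]
endfar [ 0.396 -0.23   0.045]
S screwA [ 0.4139 -0.2235  0.045 ]
S screwB [ 0.4274 -0.1349  0.045 ]
S endfar [ 0.3993 -0.2314  0.045 ]
S endnear [ 0.4182 -0.1131  0.045 ]
S hingenear [ 0.5735 -0.1341  0.045 ]
pin top [0.5415 0.13   0.098 ] shoulder front [0.5384 0.1376 0.062 ]
block bl [0.5832 0.1181 0.062 ]
block br [0.5304 0.0886 0.062 ]
block fl [0.5555 0.1665 0.062 ]
block fr [0.5003 0.1386 0.062 ]
S pin top [0.5458 0.1293 0.098 ]
billet [0.7589 0.0533 0.1   ] [0.7623 0.0605 0.1   ]
glue cap [0.5881 0.4367 0.13  ] [0.5934 0.4364 0.13  ]
mallet head top [ 0.5548 -0.3832  0.11  ] tip [ 0.5814 -0.4037  0.2   ] [ 0.5817 -0.4054  0.2   ]
smallpin [0.5836 0.1988 0.06  ] [0.5728 0.2132 0.    ] purple [0.4517 0.1678 0.09  ] [0.4521 0.1694 0.    ]
lid free edge near [ 0.5383 -0.1399  0.205 ] far [ 0.5235 -0.2513  0.205 ]
pink [ 0.3343 -0.326   0.065 ] [ 0.1833 -0.3783  0.065 ] [ 0.1729 -0.2481  0.    ] [ 0.3321 -0.222   0.    ]
```

The side_pin crop confirms the choice. The large red head sits in the blue block at (259,120), the small loose pin is at (77,255) and the purple one at (405,260). Estimates so far:
- **Jig:** pin hole about (0.432,-0.178), yaw about -9.5°, hinge about (0.570,-0.201).
- **Pin:** about (0.543,0.129).

Next I move behind the lid with the fingers closed.

>>> step_arm(increments=[[[0.05,0.0,0],[0,0,0.08],1],[[0.1,0.0,0],[0,0,0.166],1],[[0.15,0,0],[0,0,0.166],1],[[0.19,0.006,0],[0,0,0.166],1],[[0.217,0.006,0],[0,0,0.166],1],[[0.217,0.006,0],[0,0,0.166],1],[[0.217,0.006,0],[0,0,0.166],1]], force=20)

```text
time_s: 0.85
tcp_pos: [0.6686, -0.2176, 0.226]
eef_rot: [179.9, 0.0, -99.6]
contact_force: [0.5, 0.8, 0.8]
gripper_width: 0.0374
```

Run:
```python
from h import *
import pickle
st=r.get_state();print(st['time_s'],st['tcp_pos'],st['eef_rot'],st['gripper_width'],st['contact_force'])
for n in ['scene','side','wrist']:
    c=r.capture(n); c['st']=st; pickle.dump(c,open(n+'1.pkl','wb')); 
    if n=='side': save(c,n+'1',(200,60,360,200),5)
    else: save(c,n+'1',s=1.5)
```

```text
0.85 [ 0.66861227 -0.21762076  0.22596652] [ 1.79947639e+02  7.17901649e-03 -9.96035744e+01] 0.03736907243611571 [0.52870969 0.77236671 0.81074947]
```

View pics/scene1.png

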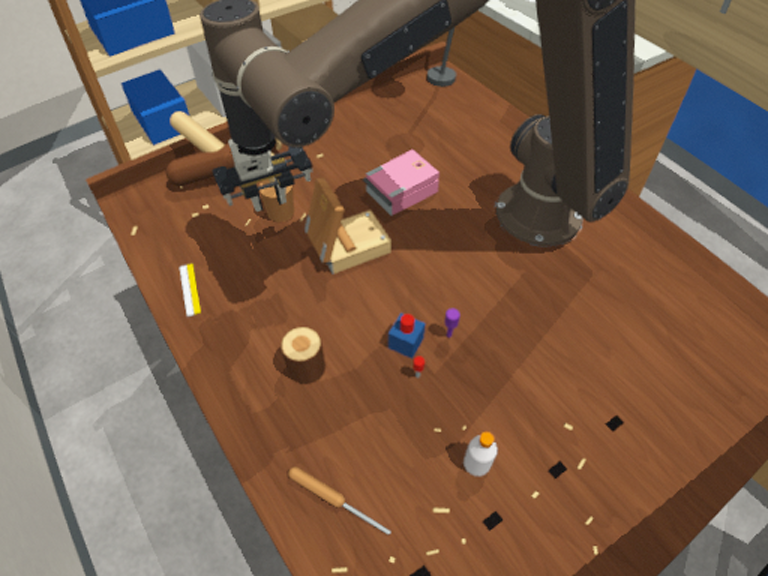

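View pics/side1.png

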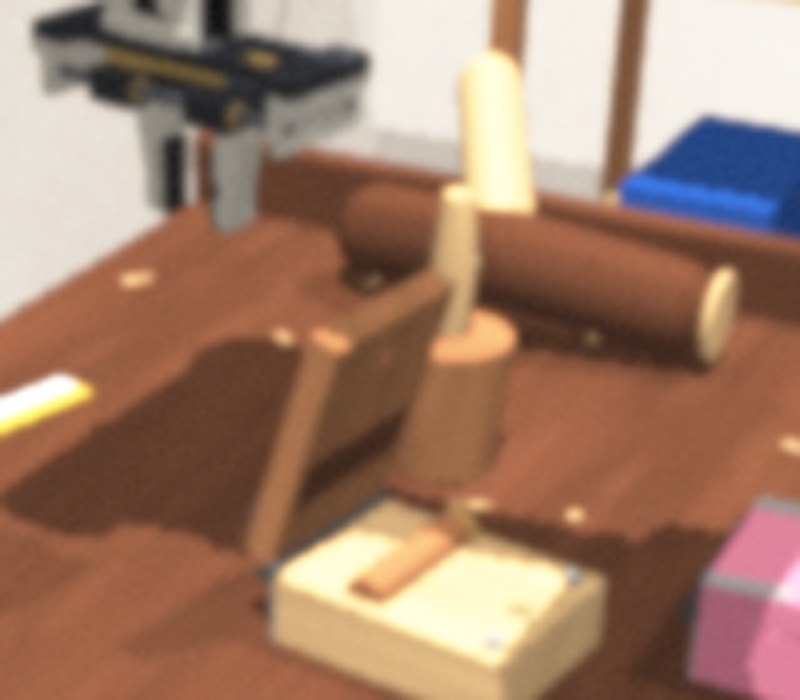

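View pics/wrist1.png

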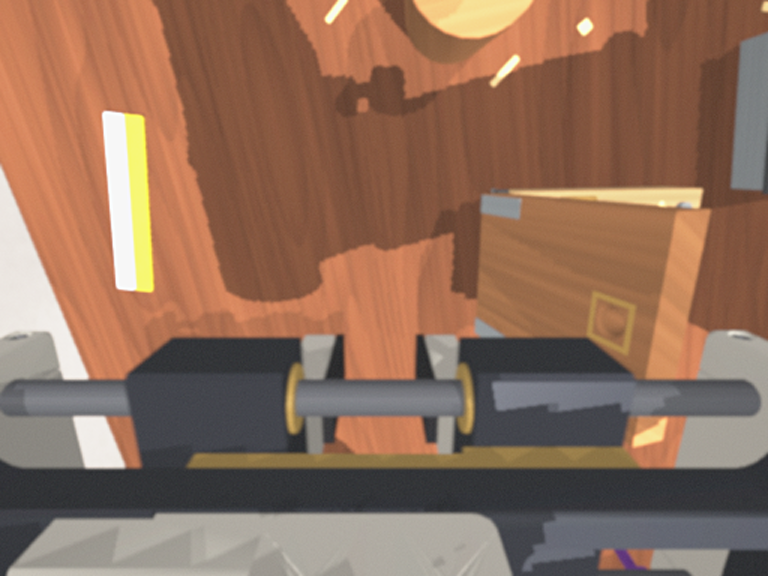

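Run:
```python
from h import *
import pickle
np.set_printoptions(precision=4,suppress=True)
S=pickle.load(open('scene1.pkl','rb'));D=pickle.load(open('side1.pkl','rb'));W=pickle.load(open('wrist1.pkl','rb'))
save(S,'scene_jig1',(195,110,275,190),7)
f=lambda x,y:(200+(x+.5)/5-.5,60+(y+.5)/5-.5)
th=np.radians(-9.5);ex=np.array([np.cos(th),np.sin(th),0]);ey=np.array([-np.sin(th),np.cos(th),0])
H=np.array([.570,-.201,.045])
for n,p in dict(out=(310,335),inn=(345,352),bot=(255,555)).items():
    o,d=ray(D,f(*p));t=((H+ey*.06-o)@ey)/(d@ey);P=o+d*t-H;print(n,'fromhinge',P@ex,P[2])
for n,p in dict(hole=(519,608),sA=(573,576),sB=(495,642),endfar=(606,582),endnear=(505,672),hn=(272,592),hf=(388,500)).items():
    print(n,onz(D,f(*p),.045))
st=W['st']
o,d=ray(W,((611+.5)/1.5-.5,(321+.5)/1.5-.5),tcp=st['tcp_pos'],rot=st['eef_rot'])
# lid hole: intersect with vertical plane at jig y=0
t=((H-o)@ey)/(d@ey);P=o+d*t-H;print('lidhole rel hinge',P@ex,P[2],np.hypot(P@ex,P[2]))
```

```text
out fromhinge -0.028995618899152722 0.1621556788526159
inn fromhinge -0.05302059110051642 0.15890734097239756
bot fromhinge 0.008543367860987004 0.00834650980388478
hole [ 0.4306 -0.1781  0.045 ]
sA [ 0.4163 -0.2283  0.045 ]
sB [ 0.4283 -0.1369  0.045 ]
endfar [ 0.3964 -0.2315  0.045 ]
endnear [ 0.4111 -0.111   0.045 ]
hn [ 0.5654 -0.1226  0.045 ]
hf [ 0.5549 -0.2592  0.045 ]
lidhole rel hinge -0.022152429506294313 0.14165633090104535 0.1433779837261558
```

View pics/scene_jig1.png

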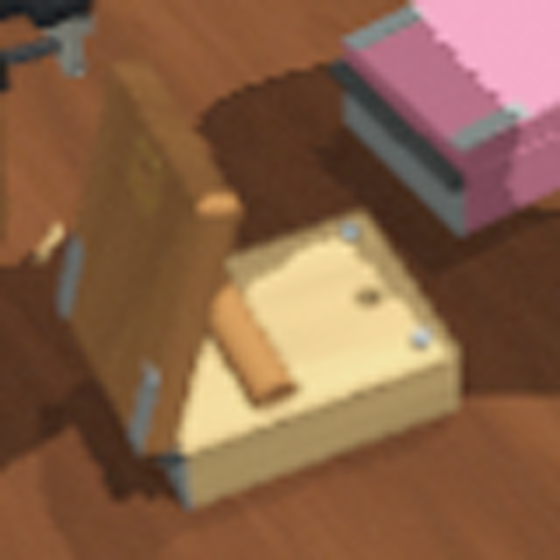

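>>> step_arm(increments=[[[0,0.02,0.03],[0,0,0],1],[[0,0.04,0.061],[0,0,0],1],[[0,0.065,0.061],[0,0,0],1],[[0,0.08,0.061],[0,0,0],1],[[0,0.092,0.061],[0,0,0],1],[[0,0.104,0.063],[0,0,0],1],[[0,0.116,0.066],[0,0,0],1],[[0,0.127,0.071],[0,0,0],1],[[0,0.138,0.076],[0,0,0],1],[[0,0.138,0.076],[0,0,0],1]])

```text
time_s: 2.0
tcp_pos: [0.5306, -0.1939, 0.1495]
eef_rot: [179.9, 0.0, -99.5]
contact_force: [0.3, -1.2, 0.1]
gripper_width: 0.0003
```

Run:
```python
from h import *
st=r.get_state();print(st['time_s'],st['tcp_pos'],st['gripper_width'],st['contact_force'])
save(r.capture('side'),'side2',(200,60,360,200),5)
```

```text
2.0 [ 0.5305982  -0.19385028  0.14954688] 0.00031409973349390665 [ 0.31461561 -1.17562854  0.09191469]
```

View pics/side2.png

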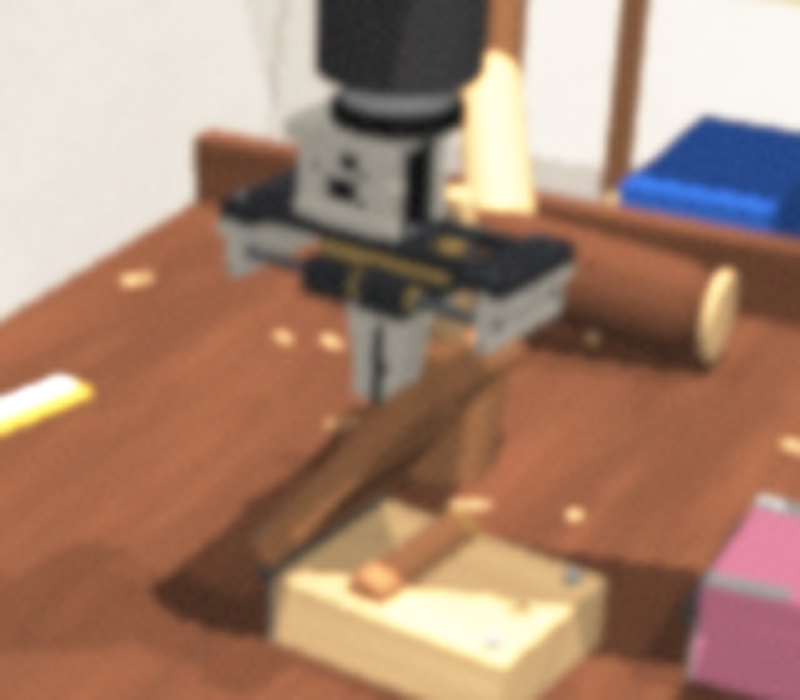

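The lid is swinging down with the fingertip on it at (385,395). I carry on along the arc.

>>> step_arm(increments=[[[0,0.01,0.006],[0,0,0],1],[[0,0.02,0.014],[0,0,0],1],[[0,0.029,0.022],[0,0,0],1],[[0,0.037,0.031],[0,0,0],1],[[0,0.044,0.041],[0,0,0],1],[[0,0.05,0.051],[0,0,0],1],[[0,0.054,0.06],[0,0,0],1],[[0,0.057,0.068],[0,0,0],1],[[0,0.059,0.075],[0,0,0],1],[[0,0.06,0.08],[0,0,0],1]])

```text
time_s: 3.05
tcp_pos: [0.4732, -0.1842, 0.0697]
eef_rot: [179.9, -0.0, -99.5]
contact_force: [-3.6, -0.0, 4.1]
gripper_width: 0.0005
```

>>> step_arm(increments=[[[0,0,0.003],[0,0,0],1],[[0,0,0.006],[0,0,0],1],[[0,0,0.007],[0,0,0],1],[[0,0,0.007],[0,0,0],1]])

```text
time_s: 3.45
tcp_pos: [0.4721, -0.1843, 0.0641]
eef_rot: [179.8, -0.0, -99.5]
contact_force: [-10.3, 3.9, 16.8]
gripper_width: 0.0
```

>>> step_arm(increments=[[[0,0,-0.03],[0,0,0],1],[[0,0,-0.07],[0,0,0],0.5],[[-0.02,0.01,-0.11],[0,0,0],0],[[-0.05,0.03,-0.14],[0,0,0],0],[[-0.079,0.041,-0.16],[0,0,0],0],[[-0.079,0.041,-0.16],[0,0,0],0],[[-0.079,0.041,-0.16],[0,0,0],0]])

```text
time_s: 4.15
tcp_pos: [0.4469, -0.0988, 0.2241]
eef_rot: [-179.9, 0.1, -99.4]
contact_force: [-0.3, -0.4, -0.2]
gripper_width: 0.0428
```

Run:
```python
from h import *
import pickle
st=r.get_state();print(st['time_s'],st['tcp_pos'],st['eef_rot'],st['gripper_width'],st['contact_force'])
for n in ['scene','side','wrist']:
    c=r.capture(n); c['st']=st; pickle.dump(c,open(n+'3.pkl','wb')); 
    if n=='side': save(c,n+'3',(200,60,360,200),5)
    elif n=='scene': save(c,n+'3',(195,110,275,190),7)
    else: save(c,n+'3',s=1.5)
```

```text
4.15 [ 0.44688965 -0.0988404   0.22406359] [-1.79879817e+02  6.28975053e-02 -9.94050212e+01] 0.04283592850188786 [-0.29987704 -0.372406   -0.20970903]
```

View pics/wrist3.png

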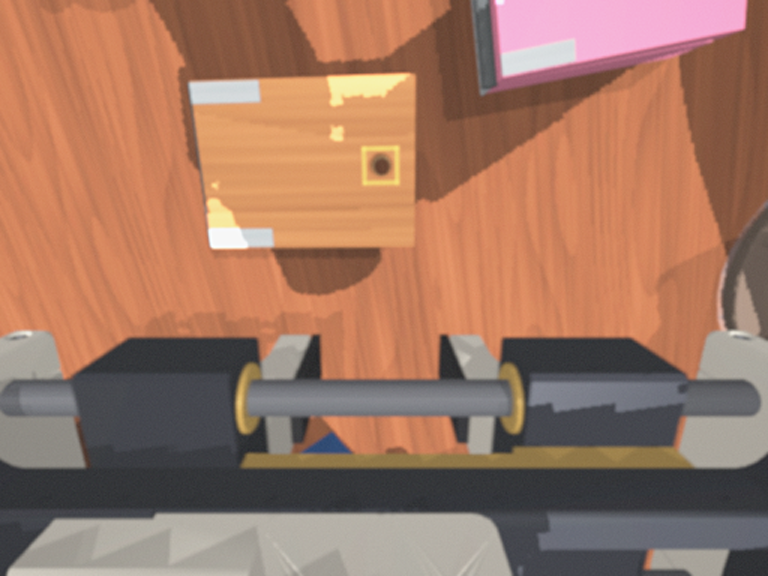

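View pics/side3.png

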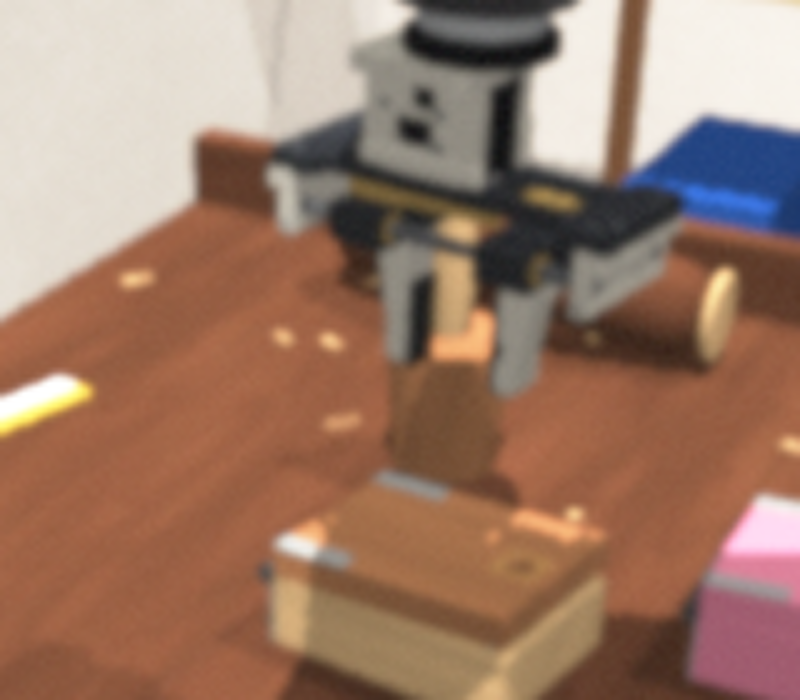

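View pics/scene3.png

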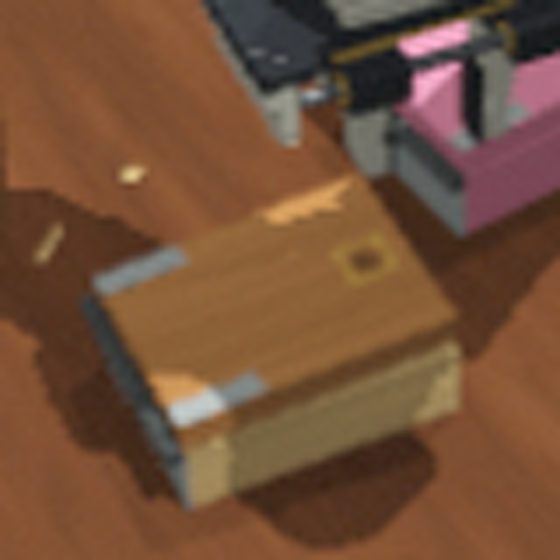

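Run:
```python
from h import *
import pickle
np.set_printoptions(precision=4,suppress=True)
S=pickle.load(open('scene3.pkl','rb'));D=pickle.load(open('side3.pkl','rb'));W=pickle.load(open('wrist3.pkl','rb'))
st=W['st'];k=dict(tcp=st['tcp_pos'],rot=st['eef_rot'])
d=(200+520.5/5-.5,60+566.5/5-.5);s=(195+368.5/7-.5,110+259.5/7-.5);w=(381/1.5-.5,166/1.5-.5)
for z in(.065,.072):print(z,onz(W,w,z,**k),onz(D,d,z),onz(S,s,z))
rs=[ray(W,w,**k),ray(D,d),ray(S,s)];print(tri(rs),tri(rs[:2]),tri(rs[::2]),tri(rs[1:]))
g=lambda x,y:((x+.5)/1.5-.5,(y+.5)/1.5-.5)
for p in [(190,82),(415,73),(415,246),(209,248)]: print(onz(W,g(*p),.07,**k))
save(W,'w3c',(200,80,320,180),6)
```

```text
0.065 [ 0.4332 -0.1771  0.065 ] [ 0.437  -0.1912  0.065 ] [ 0.4285 -0.1843  0.065 ]
0.072 [ 0.4332 -0.177   0.072 ] [ 0.4329 -0.1798  0.072 ] [ 0.4322 -0.1785  0.072 ]
[ 0.4327 -0.1773  0.0734] [ 0.4326 -0.1772  0.0735] [ 0.4332 -0.177   0.0739] [ 0.4324 -0.1781  0.0728]
[ 0.5565 -0.2544  0.07  ]
[ 0.3993 -0.2342  0.07  ]
[ 0.4163 -0.1129  0.07  ]
[ 0.5767 -0.1377  0.07  ]
```

View pics/w3c.png

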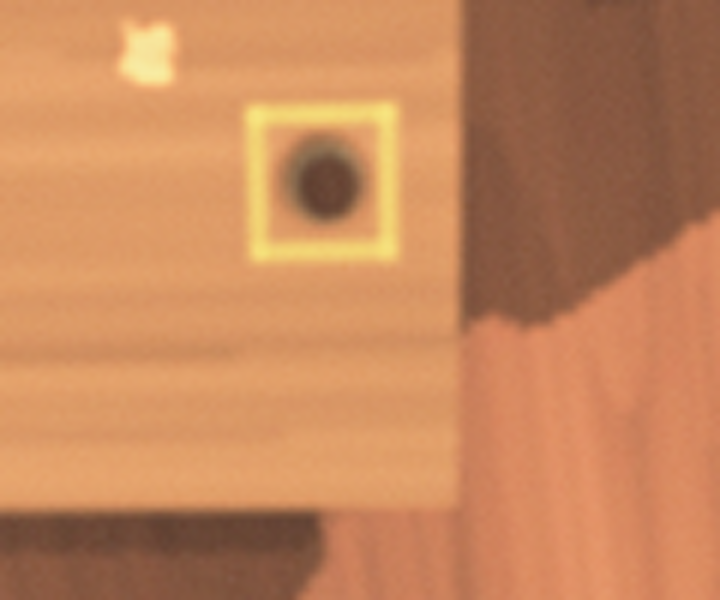

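The lid is down and ajar. Its hole triangulates to (0.433,-0.178,0.073). In w3c the brass frame is centred at (323,183) and the lower hole shows through. Next I look closely at the pin.

>>> step_arm(increments=[[[-0.05,-0.01,0],[0,0,0],0],[[-0.1,-0.02,0],[0,0,0],0],[[-0.15,-0.03,0],[0,0,0],0],[[-0.198,-0.04,0.01],[0,0,0],0],[[-0.245,-0.05,0.02],[0,0,0],0],[[-0.29,-0.057,0.024],[0,0,0],0],[[-0.321,-0.057,0.024],[0,0,0],0],[[-0.321,-0.057,0.024],[0,0,0],0],[[-0.321,-0.057,0.024],[0,0,0],0]])

```text
time_s: 5.2
tcp_pos: [0.5556, 0.2072, 0.1976]
eef_rot: [179.9, -0.1, -99.5]
contact_force: [0.3, -0.3, 0.4]
gripper_width: 0.0876
```

Run:
```python
from h import *
import pickle
np.set_printoptions(precision=4,suppress=True)
st=r.get_state();print(st['time_s'],st['tcp_pos'],st['eef_rot'],st['gripper_width'],st['qd'].max())
c=r.capture('wrist'); c['st']=st; pickle.dump(c,open('wrist4.pkl','wb'));save(c,'wrist4',s=1.5)
k=dict(tcp=st['tcp_pos'],rot=st['eef_rot'])
h=cv2.cvtColor(c['color'],cv2.COLOR_RGB2HSV)
m=(((h[...,0]<5)|(h[...,0]>175))&(h[...,1]>200)&(h[...,2]>120)).astype(np.uint8)
n_,_,s,ce=cv2.connectedComponentsWithStats(m)
for i in range(1,n_):
    if s[i,4]>15: print(s[i],ce[i],onz(c,ce[i],.08,**k))
```

```text
5.2 [0.5556 0.2072 0.1976] [179.8715  -0.1392 -99.5101] 0.08759212882553447 0.09220080515401667
```

View pics/wrist4.png

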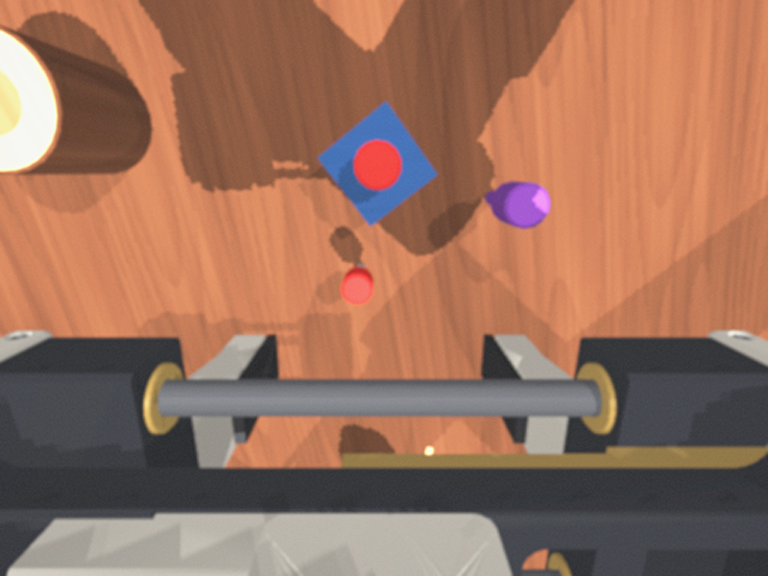

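Run:
```python
from h import *
import pickle
np.set_printoptions(precision=4,suppress=True)
c=pickle.load(open('wrist4.pkl','rb'));st=c['st'];k=dict(tcp=st['tcp_pos'],rot=st['eef_rot'])
I=c['color'].astype(int);m=((I[...,0]>130)&(I[...,1]<75)&(I[...,2]<75)).astype(np.uint8)
n_,_,s,ce=cv2.connectedComponentsWithStats(m)
for i in range(1,n_):
    if s[i,4]>50: print(s[i],ce[i],onz(c,ce[i],.098,**k))
g=lambda x,y:((x+.5)/1.5-.5,(y+.5)/1.5-.5)
q=np.array([onz(c,g(*p),.062,**k) for p in [(387,101),(438,174),(371,225),(318,157)]]);print(q,q.mean(0))
P=onz(c,g(377,164),.098,**k);print(P)
R=Ro.from_euler('xyz',st['eef_rot'],degrees=True).as_matrix()
for P in (P,): print('tool delta',R.T@(np.array([P[0],P[1],.065])-st['tcp_pos']))
```

```text
[237  95  29  31 572] [251.243 110.528] [0.5435 0.1293 0.098 ]
[231 178  17  10  76] [239.5789 181.9868] [0.5662 0.1944 0.098 ]
[[0.53   0.0887 0.062 ]
 [0.5021 0.1412 0.062 ]
 [0.5548 0.1687 0.062 ]
 [0.5831 0.1161 0.062 ]] [0.5425 0.1287 0.062 ]
[0.5433 0.1281 0.098 ]
tool delta [ 0.0797 -0.0013  0.1328]
```

>>> step_arm(increments=[[[0.04,-0.001,0.0],[0,0,0],0],[[0.079,-0.001,0.0],[0,0,0],0],[[0.079,-0.001,0.04],[0,0,0],0],[[0.079,-0.001,0.08],[0,0,0],0],[[0.079,-0.001,0.115],[0,0,0],0],[[0.079,-0.001,0.132],[0,0,0],0],[[0.079,-0.001,0.132],[0,0,0],0],[[0.079,-0.001,0.132],[0,0,0],0.3]], force=40)

```text
time_s: 6.05
tcp_pos: [0.5438, 0.1285, 0.0681]
eef_rot: [-180.0, -0.0, -99.6]
contact_force: [0.3, 0.9, 1.0]
gripper_width: 0.0836
```

Run:
```python
from h import *
st=r.get_state();print(st['time_s'],st['tcp_pos'],st['gripper_width'],st['contact_force'])
save(r.capture('side'),'side5',(160,150,280,270),5);save(r.capture('scene'),'scene5',(220,160,320,260),6)
```

```text
6.05 [0.54381769 0.12851401 0.06808116] 0.08363798622288078 [0.29305012 0.90786425 1.00209208]
```

View pics/side5.png

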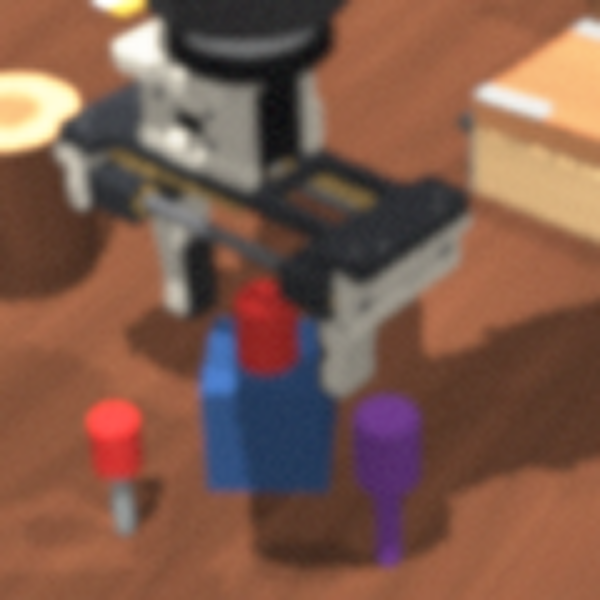

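View pics/scene5.png

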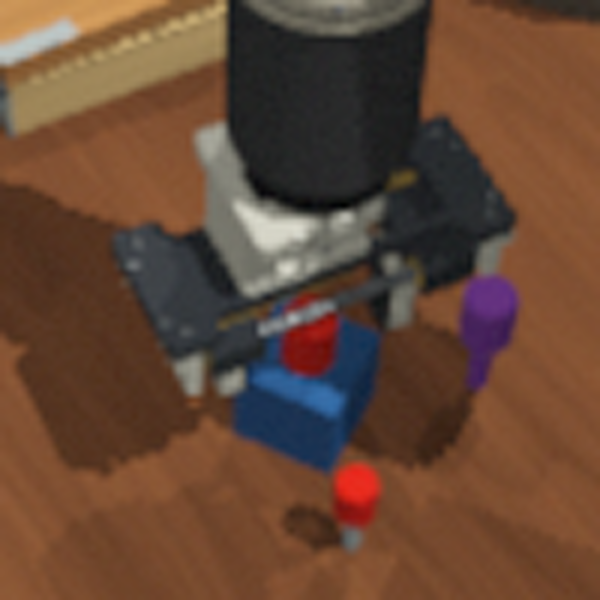

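The fingers straddle the red head, which is at side5 (265,330). Now I close the gripper.

>>> step_arm(increments=[[[0,0,0.001],[0,0,0],0.5],[[0,0,0.001],[0,0,0],1],[[0,0,0.001],[0,0,0],1],[[0,0,0.001],[0,0,0],1],[[0,0,0.001],[0,0,0],1],[[0,0,0.001],[0,0,0],1],[[0,0,0.001],[0,0,0],1],[[0,0,0.001],[0,0,0],1],[[0,0,0.001],[0,0,0],1]], force=40)

```text
time_s: 7.05
tcp_pos: [0.5435, 0.1295, 0.0666]
eef_rot: [-180.0, -0.0, -99.5]
contact_force: [-0.1, 0.8, 0.6]
gripper_width: 0.0293
```

>>> step_arm(increments=[[[0,0,-0.02],[0,0,0],1],[[0,0,-0.06],[0,0,0],1],[[0,0,-0.1],[0,0,0],1],[[0,0,-0.115],[0,0,0],1],[[0.04,0.01,-0.115],[0,0,0],1],[[0.09,0.02,-0.115],[0,0,0],1],[[0.135,0.03,-0.115],[0,0,0],1],[[0.18,0.04,-0.115],[0,0,0],1],[[0.22,0.05,-0.115],[0,0,0],1],[[0.26,0.059,-0.115],[0,0,0],1]])

```text
time_s: 8.05
tcp_pos: [0.4411, -0.1186, 0.1816]
eef_rot: [-180.0, 0.0, -99.5]
contact_force: [0.3, -0.6, -0.0]
gripper_width: 0.0291
```

>>> step_arm(increments=[[[0.04,0,0],[0,0,0],1],[[0.062,0,0],[0,0,0],1],[[0.062,0,0],[0,0,0],1],[[0.062,0,0],[0,0,0],1],[[0.062,0,0],[0,0,0],1]])

```text
time_s: 8.55
tcp_pos: [0.4321, -0.1779, 0.1815]
eef_rot: [180.0, 0.0, -99.5]
contact_force: [-0.8, -0.1, -0.6]
gripper_width: 0.0293
```

Run:
```python
from h import *
import pickle
np.set_printoptions(precision=4,suppress=True)
st=r.get_state();print(st['time_s'],st['tcp_pos'],st['eef_rot'],st['gripper_width'],st['contact_force'])
for n,cr in(('side',(270,90,370,190)),('scene',(200,100,300,200))):
    c=r.capture(n); c['st']=st; pickle.dump(c,open(n+'6.pkl','wb')); save(c,n+'6',cr,6)
```

```text
8.55 [ 0.4321 -0.1779  0.1815] [179.9921   0.0074 -99.5052] 0.029328339071640445 [-0.7791 -0.1496 -0.595 ]
```

View pics/side6.png

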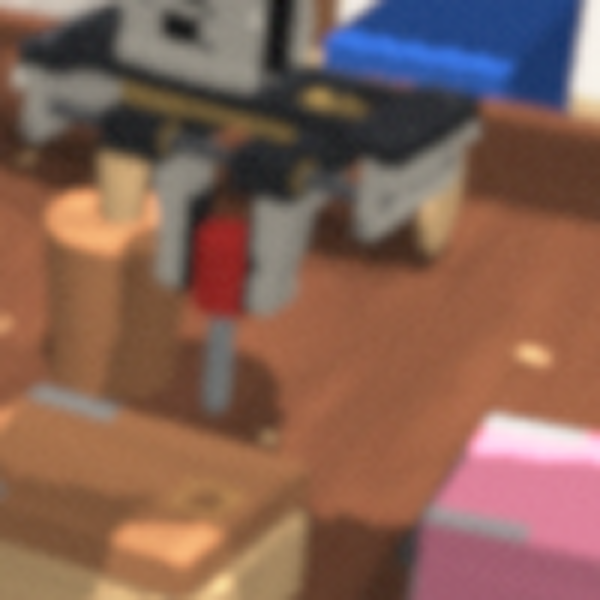

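View pics/scene6.png

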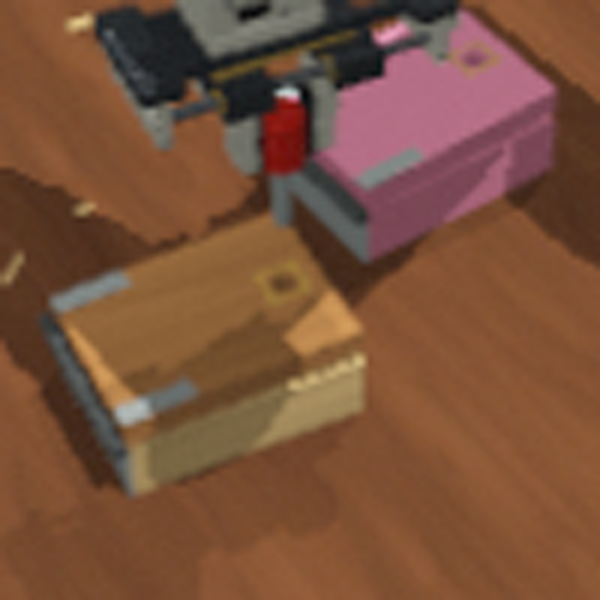

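Run:
```python
from h import *
import pickle
np.set_printoptions(precision=4,suppress=True)
S=pickle.load(open('scene6.pkl','rb'));D=pickle.load(open('side6.pkl','rb'));t=S['st']['tcp_pos']
def px(c,off,P): return (proj(c,P)+.5-np.array(off))*6-.5
for z in (.177,.122): 
    P=[[t[0],t[1],z]];print(z,'side',px(D,(270,90),P),'scene',px(S,(200,100),P))
P=[[.433,-.178,.072]];print('hole',px(D,(270,90),P),px(S,(200,100),P))
f=lambda off,p:(off[0]+(p[0]+.5)/6-.5,off[1]+(p[1]+.5)/6-.5)
print('tip',tri([ray(D,f((270,90),(215,409))),ray(S,f((200,100),(285,222)))]))
print('should',tri([ray(D,f((270,90),(222,308))),ray(S,f((200,100),(286,166)))]))
# stem axis from masks: grey pixels
for n,c,off in(('D',D,(270,90)),('S',S,(200,100))):
    I=c['color'].astype(int)
    for y in range(*( (145,158) if n=='D' else (130,137))):
        a=(200//6+270 if n=='D' else 243); a=a-4 if n=='D' else a-2
        row=I[y,a:a+12]; g=np.where(row[:,0]-row[:,2]<25)[0]
        # row printout
        print(n,y,(y+.5-off[1])*6, ((a+g.mean()+.5-off[0])*6 if len(g) else None),len(g))
```

```text
0.177 side [[221.8124 304.4419]] scene [[282.888  157.6147]]
0.122 side [[212.3082 410.104 ]] scene [[284.5453 224.8478]]
hole [[202.5065 500.9184]] [[284.7514 282.9483]]
tip [ 0.4311 -0.179   0.1226]
should [ 0.4319 -0.1749  0.175 ]
D 145 333.0 219.0 3
D 146 339.0 219.0 3
D 147 345.0 219.0 3
D 148 351.0 219.0 5
D 149 357.0 219.0 5
D 150 363.0 219.0 5
D 151 369.0 219.0 5
D 152 375.0 219.0 5
D 153 381.0 219.0 5
D 154 387.0 216.0 4
D 155 393.0 216.0 4
D 156 399.0 216.0 4
D 157 405.0 216.0 4
S 130 183.0 294.0 8
S 131 189.0 294.0 8
S 132 195.0 294.0 8
S 133 201.0 293.5714285714285 7
S 134 207.0 291.99999999999994 6
S 135 213.0 292.5 4
S 136 219.0 285.0 3
```

The pin hangs straight. Its tip at side6 (215,409) and scene6 (286,222) agrees with the prediction to within about 1 mm, and it sits above the hole. Next I lower it gently.

>>> step_arm(increments=[[[0,0,0.02],[0,0,0],1],[[0,0,0.04],[0,0,0],1],[[0,0,0.048],[0,0,0],1],[[0,0,0.053],[0,0,0],1],[[0,0,0.058],[0,0,0],1],[[0,0,0.062],[0,0,0],1],[[0,0,0.062],[0,0,0],1]])

```text
time_s: 9.35
tcp_pos: [0.4321, -0.1783, 0.1195]
eef_rot: [180.0, -0.0, -99.5]
contact_force: [-0.4, -0.1, -1.1]
gripper_width: 0.0287
```

>>> step_arm(increments=[[[0,0,0.005],[0,0,0],1],[[0,0,0.01],[0,0,0],1],[[0,0,0.015],[0,0,0],1],[[0,0,0.02],[0,0,0],1],[[0,0,0.025],[0,0,0],1],[[0,0,0.025],[0,0,0],1]])

```text
time_s: 9.95
tcp_pos: [0.4316, -0.1783, 0.0937]
eef_rot: [179.9, -0.0, -99.5]
contact_force: [-0.4, 0.6, -0.7]
gripper_width: 0.029
```

>>> step_arm(increments=[[[0,0,0.007],[0,0,0],1],[[0,0,0.013],[0,0,0],1],[[0,0,0.016],[0,0,0],1],[[0,0,0.018],[0,0,0],1],[[0,0,0.018],[0,0,0],1]])

```text
time_s: 10.45
tcp_pos: [0.4318, -0.1784, 0.0764]
eef_rot: [180.0, -0.0, -99.5]
contact_force: [-0.0, -0.2, 1.1]
gripper_width: 0.0292
```

Run:
```python
from h import *
st=r.get_state();print(st['time_s'],st['tcp_pos'],st['gripper_width'],st['contact_force'])
save(r.capture('side'),'side7',(270,90,370,190),6);save(r.capture('scene'),'scene7',(200,100,300,200),6)
```

```text
10.45 [ 0.43183363 -0.17837746  0.07636382] 0.029183245199031097 [-0.03354756 -0.24310225  1.09207665]
```

View pics/side7.png

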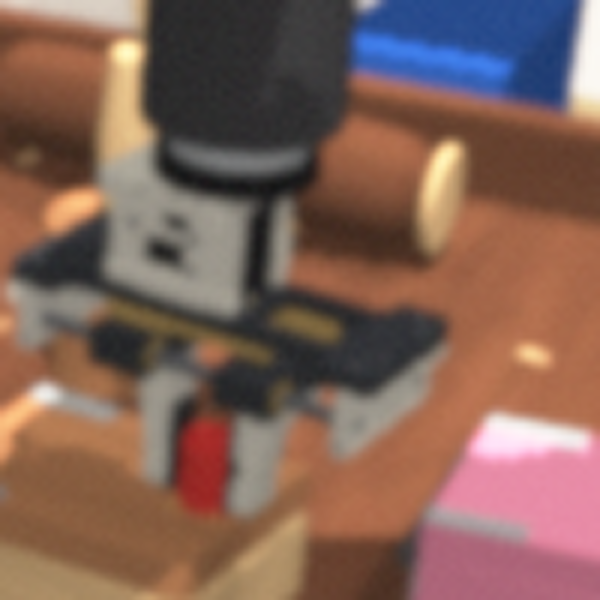

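View pics/scene7.png

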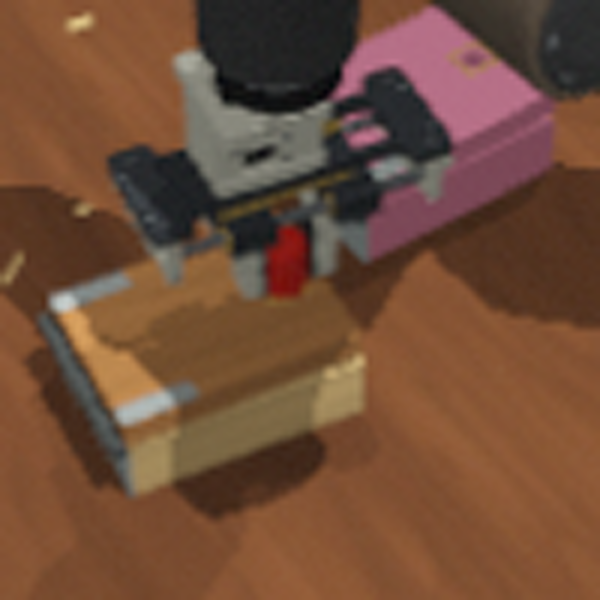

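The stem is through both holes and the red head rests at the lid surface, at side7 (205,510). Contact force is about 1 N. Next I press gradually.

>>> step_arm(increments=[[[0,0,0.0015],[0,0,0],1],[[0,0,0.003],[0,0,0],1],[[0,0,0.0045],[0,0,0],1],[[0,0,0.006],[0,0,0],1],[[0,0,0.006],[0,0,0],1],[[0,0,0.006],[0,0,0],1]], force=50)

```text
time_s: 11.15
tcp_pos: [0.4316, -0.1784, 0.0706]
eef_rot: [179.9, -0.0, -99.5]
contact_force: [-4.6, 0.6, 6.6]
gripper_width: 0.029
```

>>> step_arm(increments=[[[0,0.0005,0.001],[0,0,0],1],[[0,0.001,0.002],[0,0,0],1],[[0,0.001,0.003],[0,0,0],1],[[0,0.001,0.003],[0,0,0],1]])

```text
time_s: 11.55
tcp_pos: [0.4312, -0.1783, 0.0681]
eef_rot: [-180.0, -0.0, -99.5]
contact_force: [-4.7, 1.5, 13.1]
gripper_width: 0.0289
```

>>> step_arm(increments=[[[0,0,0.0005],[0,0,0],1],[[0,0,0.001],[0,0,0],1],[[0,0,0.001],[0,0,0],1],[[0,0,0.001],[0,0,0],1]])

```text
time_s: 11.95
tcp_pos: [0.4312, -0.1784, 0.0676]
eef_rot: [-180.0, -0.0, -99.5]
contact_force: [-6.6, 1.7, 16.1]
gripper_width: 0.0289
```

Run:
```python
from h import *
import pickle
st=r.get_state();print(st['time_s'],st['tcp_pos'],st['gripper_width'],st['contact_force'],st['moment'])
c=r.capture('side');pickle.dump(c,open('side8.pkl','wb'));save(c,'side8',(230,120,330,220),6)
c=r.capture('scene');pickle.dump(c,open('scene8.pkl','wb'));save(c,'scene8',(200,100,300,200),6)
c=r.capture('wrist');save(c,'wrist8',s=1.5)
st=r.get_state();print(st['time_s'],st['tcp_pos'],st['contact_force'])
```

```text
11.95 [ 0.4311532  -0.17840346  0.06756703] 0.028921397455007918 [-6.55287364  1.74918816 16.08248413] [ 0.6425448   2.43610701 -0.03076258]
12.1 [ 0.43114172 -0.17839967  0.06756389] [-6.50053697  1.08773157 17.01162604]
```

View pics/side8.png

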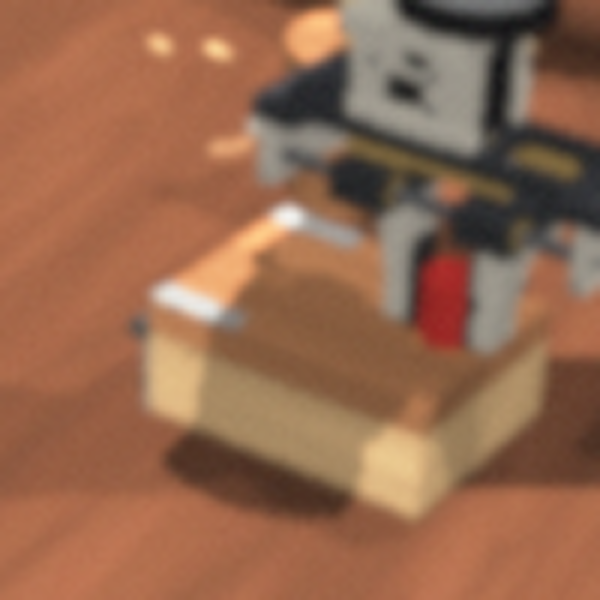

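View pics/scene8.png

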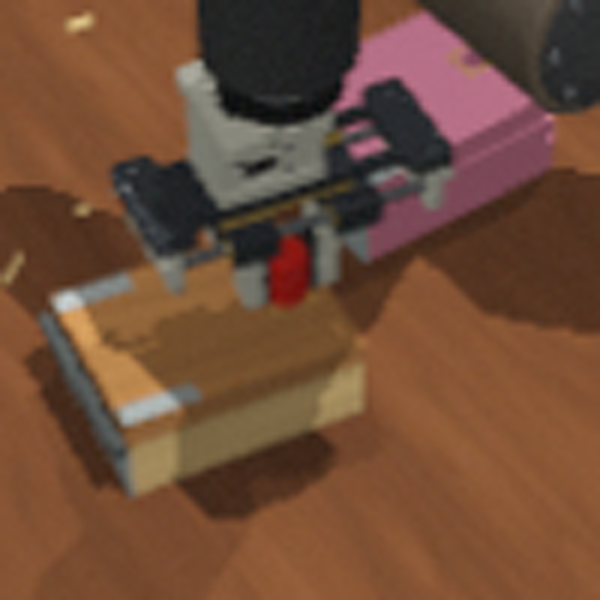

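View pics/wrist8.png

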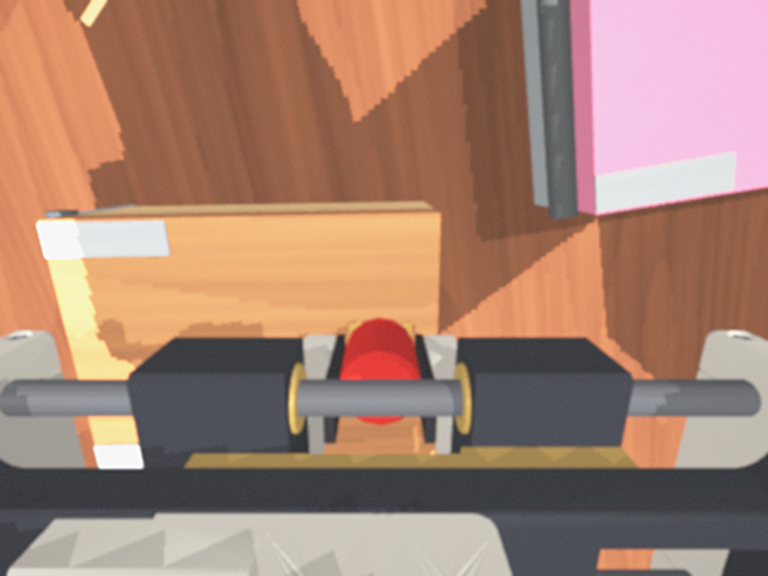

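>>> step_arm(increments=[[[0,0.0005,0.0005],[0,0,0],1],[[0,0.001,0.001],[0,0,0],1],[[0,0.001,0.001],[0,0,0],1],[[0,0.001,0.001],[0,0,0],1]])

```text
time_s: 12.5
tcp_pos: [0.4311, -0.1783, 0.0671]
eef_rot: [-179.9, -0.0, -99.5]
contact_force: [-6.2, 2.3, 20.5]
gripper_width: 0.0291
```

Run:
```python
from h import *
import pickle
np.set_printoptions(precision=4,suppress=True)
D=pickle.load(open('side8.pkl','rb'))
D3=pickle.load(open('side3.pkl','rb'))
save(D3,'side3c',(230,120,330,220),6)
t=r.get_state()['tcp_pos']
S=pickle.load(open('scene8.pkl','rb'))
# predicted lid near/far free corners if flat vs ajar; jig pose
th=np.radians(-9.);ex=np.array([np.cos(th),np.sin(th),0]);ey=np.array([-np.sin(th),np.cos(th),0]);H=np.array([.570,-.2005,0])
for a in(0,.05):
    for sy in(1,-1):
        for zz in (0,.02):
            P=H+ey*.06*sy+ex*(-.165*np.cos(a)+zz*np.sin(a))+np.array([0,0,.045+.165*np.sin(a)+zz*np.cos(a)])
            print(a,sy,zz,'side',((proj(D,P)+.5-[230,120])*6-.5)[0],'scene',((proj(S,P)+.5-[200,100])*6-.5)[0])
```

```text
0 1 0 side [419.4073 438.8489] scene [363.2395 361.5148]
0 1 0.02 side [422.5237 402.7449] scene [363.5538 339.622 ]
0 -1 0 side [546.6719 335.6519] scene [282.8376 239.7278]
0 -1 0.02 side [550.7329 301.0656] scene [282.269 217.599]
0.05 1 0 side [420.3082 423.8977] scene [363.0707 352.6529]
0.05 1 0.02 side [421.5966 386.8335] scene [361.9237 331.098 ]
0.05 -1 0 side [547.9754 321.3361] scene [282.3178 230.7558]
0.05 -1 0.02 side [550.2849 285.9106] scene [280.3372 208.9298]
```

View pics/side3c.png

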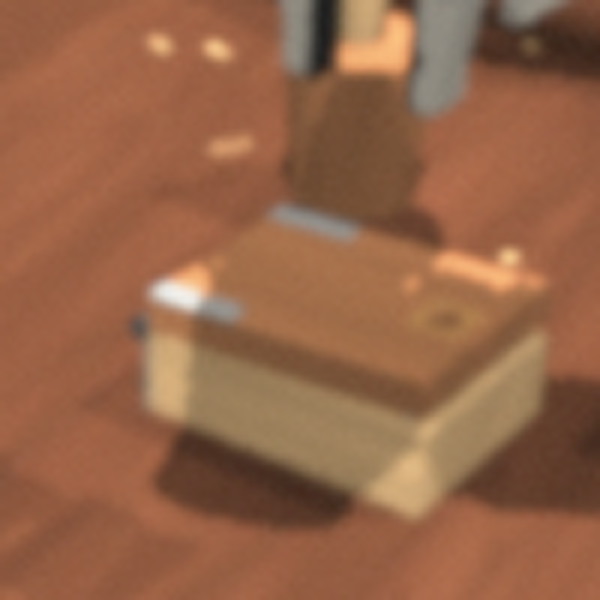

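Compared with the ajar view, the lid's far corner in side8 dropped from y=285 to about 304; I predicted 301 for shut and 286 for ajar. So the lid is flat. I hold briefly and check that nothing drifts.

>>> step_arm(increments=[[[0,0,0],[0,0,0],1],[[0,0,0],[0,0,0],1],[[0,0,0],[0,0,0],1],[[0,0,0],[0,0,0],1],[[0,0,0],[0,0,0],1],[[0,0,0],[0,0,0],1],[[0,0,0],[0,0,0],1],[[0,0,0],[0,0,0],1]])

```text
time_s: 13.3
tcp_pos: [0.4311, -0.1783, 0.0671]
eef_rot: [-179.9, -0.0, -99.5]
contact_force: [-6.6, 1.7, 20.1]
gripper_width: 0.0288
```

Run:
```python
from h import *
save(r.capture('side'),'side9',(230,120,330,220),6);save(r.capture('scene'),'scene9',s=1.5)
st=r.get_state();print(st['time_s'],st['tcp_pos'],st['contact_force'],st['gripper_width'])
```

```text
13.4 [ 0.43106863 -0.17836239  0.06714119] [-5.97243955  0.81237304 19.80722883] 0.029196107755338957
```

View pics/side9.png

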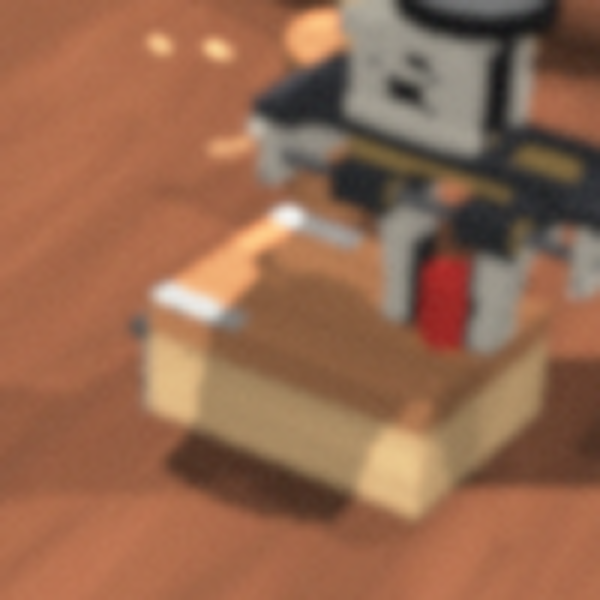

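View pics/scene9.png

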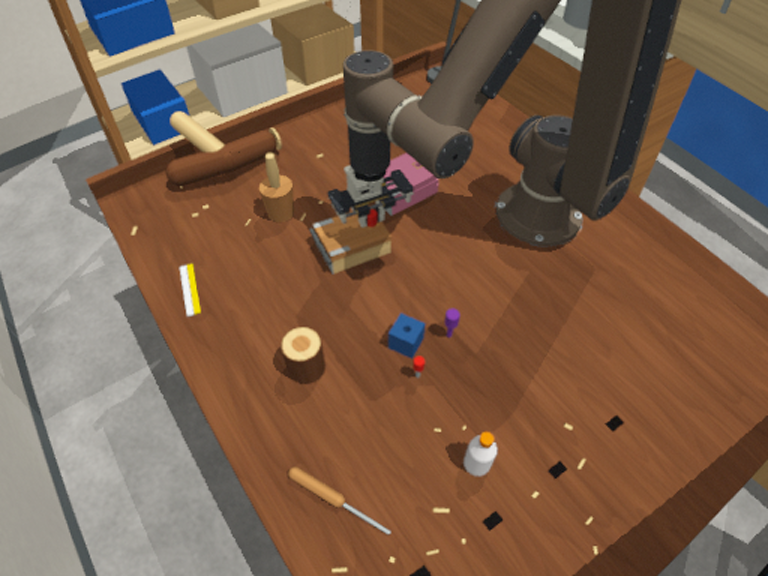

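The press is steady at about 20 N. The lid lies flat with the head on it at side9 (440,345). The block is empty at scene9 (407,335), and the glue, billet and mallet stand where they were. I hand the job in while still pressing.

```bash
python3 -c "
from plant import r
print(r.close_job())"
```

```text
the job is handed in; nothing more can be done
None
```

The job is handed in at about 13.4 s of robot time, with the arm still gripping the pin and pressing the jig shut. I swung the lid down with closed fingers, took the large red pin from the blue block and lowered it through both holes. I then pressed the lid shut through the pin's head.

What the last checks showed:
- **Press:** a steady downward push of about 20 N with no drift over 0.9 s. The jig needs about 9 N to shut.
- **Lid:** in the side view its far corner sits about where I predicted for fully shut. The head sits on the lid.
- **Bystanders:** the glue bottle, billet and mallet look unmoved in the last picture.

- **Sideways force:** about 6 N remained on the tool, and a 1 mm shift to relieve it made no difference.
- **Pin height:** the gripper ended about 2 mm lower than I expected from where it held the pin. The pin probably slid a little up in the fingers, or my height estimate was off; I did not check which.

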